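# Fit the spacer and clamp cap on the wheel spindle

### The arm

A 7-joint arm with a two-finger parallel gripper is mounted at the origin on the work surface. World frame = base frame: x ahead of the robot, y to its left, z up, the work surface at z = 0. Lengths are in m, angles in rad, forces in N, time in s.
With the tool pointing down it reaches from about 0.4 to 0.85 m from the base axis. Payload 10.4 kg.
Tool frame: the origin (TCP) lies on the centre line of the jaws, within the pads' length; the fingertips stand 8 mm ahead of it and the grasp point (between the pads) lies 11 mm behind it (r.finger_overhang is the distance from the TCP to the fingertips, in m); z points along the fingers, y is the line along which they close (so a half turn about z gives the same grasp; the last joint's range is limited). The gripper opens to 87 mm and grips with 3 to 60 N. Pads are 19 mm wide; open, the fingers measure 117 mm over their backs; the gripper's body (75 mm by 190 mm) begins 51 mm behind the grasp point.
Start: joints at [-1.132, 0.332, -0.065, 1.46, 0.022, 1.35, -0.088], TCP at [0.278, 0.56, 0.193] pointing down, gripper open.
Joint ranges: [-2.6, 2.6], [-0.5, 2.12], [-1.47, 1.34], [0.16, 2.42], [-1.27, 4.41], [0.06, 2.06], [-2.6, 2.6]. Speed limits (rad/s): [2.22, 2.22, 2.79, 2.79, 3.14, 3.14, 3.14].

### API

Orientations are given as a unit quaternion [x, y, z, w].
In Python, from bench import r, vision gives the robot as it stands.
- The arm moves only by the tool drive_tool, never from a script. Its argument "series" is a list of rows, each a list of 2 entries, a list of its own where there are three numbers: the shift along the world's x, y, z in cm, then the turn about the world's z in degrees. A call has exactly 10 rows; each row shifts and turns the commanded pose from where the row before left it; what a row does not reach is not made up. A row lasts 1/8 s, in which the tool goes at most 62.5 mm and 10.7 degrees, less where a joint would pass 70% of its speed; a pose out of reach is approached as far as the arm can. A call with a gripper value outside its range is refused whole. "hand" is the closure, from 0 (fully open) to 1 (shut), set as the call begins (left out, the last holds). The fingers move at their own pace and stop on an object; "newtons" is the grip in N (left out, the last holds). Time passes only in rows, so rows that do not move let the fingers close, or fill a call up. It gives the time, the measured TCP pose, the force, the opening and the grip force at its end, in the units of the state.
- r.read_state(): the state, without advancing time (a new reading comes with each control period).
- vision.camera(name): name is "scene" or "top" or "wrist"; returns a dict with "color" (384x512x3 uint8, red, green, blue), "intrinsics" (3x3 intrinsics, pixels), "R" (3x3) and "t" (3): a world point X has camera coordinates R X + t; the wrist camera has in their place "mount" (4x4, takes a point from camera to tool coordinates, whose origin is the TCP and whose axes are the flange's). Camera axes: x right, y down, z forward; pixel columns grow to the right and rows downward; lengths in m; the calibration is good to about 2 mm. The wrist camera is an equidistant fisheye: a pixel r from the principal point sees the ray r / f radians off the axis. A picture is of the moment at which its call begins: read the wrist's pose just before it. There is no depth.
- r.close_job(): hands the job in; it is judged then, once.
The state is a dict: "time": time; "joint_positions": joint angles; "joint_vel": joint speeds; "joint_torque": joint torques, N m; "ee_pos": TCP position; "eef_rot": TCP orientation; "ft_force": force on the tool from outside, world axes, zero at the start; "torque": the same for the moment, N m; "width": finger opening in m; "grip_force": force on a finger pad.
Only numpy, scipy, OpenCV 4.12 (cv2) and the standard library are available. Lean on these libraries where they do the work, as an engineer would, in place of code of your own. Each camera call takes 0.05 s, during which the arm holds its last target. There are 200 camera calls.

### The job

The wheel is already on the upright spindle of the mounting stand. Put the wide-bored spacer ring over the spindle so that it lies flat on the wheel, then put the clamp cap over the spindle, open side down as it stands now, so that it sits flat on the spacer, and let go. Leave alone the look-alike ring with the narrow hole; it does not fit.

Things in the scene. Friction and masses are not known exactly. Their poses are not given: they have to be found in the camera images.
- stand: Mounting stand, fixed to the table. A grey 90 mm square base plate 12 mm thick, an aluminium hub, on it a dark round wheel 84 mm in diameter, whose flat top lies 25 mm above the table, and in the middle an upright steel spindle: 24 mm in diameter for the first 26 mm above the wheel, then tapering to 8 mm at its tip, 45 mm above the wheel (70 mm above the table). Origin: on the spindle's axis at table height; z is up along the spindle.
- spacer: Spacer, a loose plain steel ring lying flat on the table: outside diameter 52 mm, bore 32 mm right through, height 18 mm, about 0.2 kg. Origin: centre of its underside; z is its axis, up.
- cap: Clamp cap, loose, plain aluminium, standing on the table open side down: a round body 52 mm in diameter and 40 mm high with a knob 26 mm in diameter and 25 mm high on top in the middle (65 mm high in all), about 0.22 kg. Its underside has a blind bore 32 mm in diameter and 32 mm deep. Closed on top, so nothing can be put on the spindle after it; without the spacer beneath, its bore is too shallow to reach the wheel. Origin: centre of its underside; z is its axis, up.
- collar: Bystander to be left where it is: a loose plain steel ring lying flat, with the spacer's outside diameter (52 mm) and height (18 mm), but with a hole of only 14 mm, too narrow for the spindle. Origin: centre of its underside.
There are look-alikes about, which are no part of the job. What is shaped like the cap but red or yellow is not meant.

How it is judged:
On the way, in this order (a step that is already met when the one before it is completed fails the run):
1. the spacer lies flat on the wheel, over the spindle (horizontal distance between spacer and stand below 0.01 m and z of spacer in the frame of stand between 0.02 and 0.03 m and angle between spacer's own z axis and vertical below 0.17 rad), for 0.2 s.
2. then the cap sits flat on the spacer, over the spindle (all of step 1 and horizontal distance between cap and stand below 0.01 m and z of cap in the frame of stand between 0.037 and 0.049 m and angle between cap's own z axis and vertical below 0.17 rad), for 0.2 s.
At the end, for the whole second after the job is handed in: Spacer flat on the wheel around the spindle (underside 20 to 30 mm above the table), cap on the spacer over the spindle (underside 37 to 49 mm above the table), both within 10 mm of the spindle's axis, upright within 0.17 rad, and slower than 0.02 m/s (all of step 2 and linear speed of each of spacer, cap below 0.02 m/s); the robot touches nothing.
It fails at once if the narrow-holed collar is moved by more than 40 mm (distance of collar from where it was at the start of the episode above 0.04 m).
It also fails if it takes over 58 s, if anything falls off the work surface, if the arm or the gripper's body presses on something with over 40 N, if the wrist force passes 120 N, or if a joint passes its speed limit or range.

## Working session

There is one attempt and no reset: what is moved stays moved. The work goes in short steps, Python scripts to look and compute and a tool call to move; the robot and the scene stay as the last step left them, time stands still between calls to the robot, and variables do not carry over. Pictures are saved under pics/ and viewed, at most 10 in all, crops included, and the job is handed in when it is done.

Besides the shell and the picture viewer there is one more tool, called after ">>>" as name(argument=value, ...) on one line, values as JSON. drive_tool: Moves the arm, as the interface text tells. Its arguments: {"type":"object","properties":{"series":{"type":"array"},"hand":{"type":"number"},"newtons":{"type":"number"}},"required":["series"]}

```bash
mkdir -p pics
python3 - <<'E'
from bench import r, vision
import cv2,numpy as np,pickle
d={}
for n in("scene","top"):
    c=vision.camera(n);d[n]=c
    cv2.imwrite(f"pics/{n}0.png",cv2.resize(c["color"][:,:,::-1],(768,576),interpolation=cv2.INTER_CUBIC))
    print(n,c["intrinsics"],c["R"],c["t"])
pickle.dump(d,open("d.pkl","wb"))
s=r.read_state();print(s["time"],s["ee_pos"],s["eef_rot"],s["width"])
E
```

```text
scene [[397.70593531   0.         251.7161724 ]
 [  0.         397.70593531 191.04466757]
 [  0.           0.           1.        ]] [[ 0.5421613   0.83994417  0.02355656]
 [ 0.48308889 -0.28863775 -0.82662772]
 [-0.68752182  0.45954547 -0.56225591]] [-0.27602809 -0.21229458  1.32138772]
top [[369.81660663   0.         255.01454319]
 [  0.         369.81660663 194.83271661]
 [  0.           0.           1.        ]] [[-0.01521745 -0.99980001  0.01297554]
 [-0.99776245  0.01433893 -0.06530299]
 [ 0.06510388 -0.01394025 -0.99778112]] [-0.01929996  0.52786278  0.83939028]
0.1 [0.27831777 0.55918004 0.19265633] [ 2.28848617e-01  9.73461819e-01 -6.21771531e-04 -1.01717134e-04] 0.08692046725815085
```

View pics/top0.png

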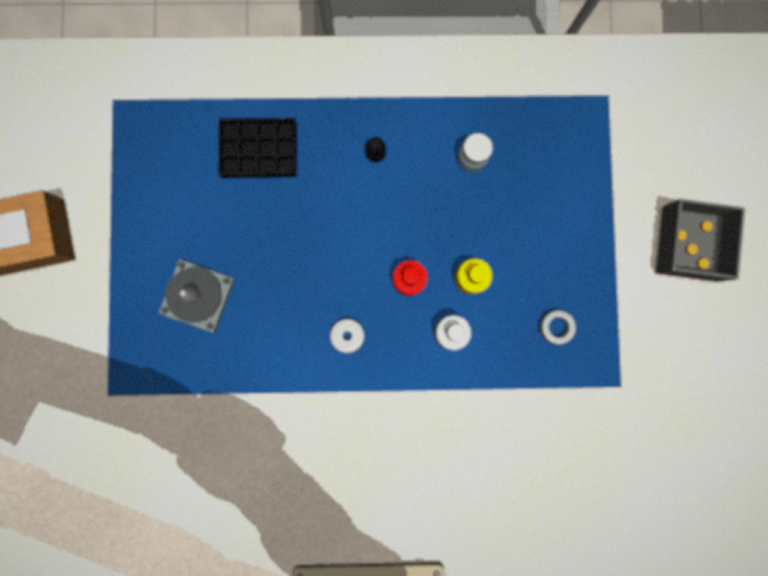

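View pics/scene0.png

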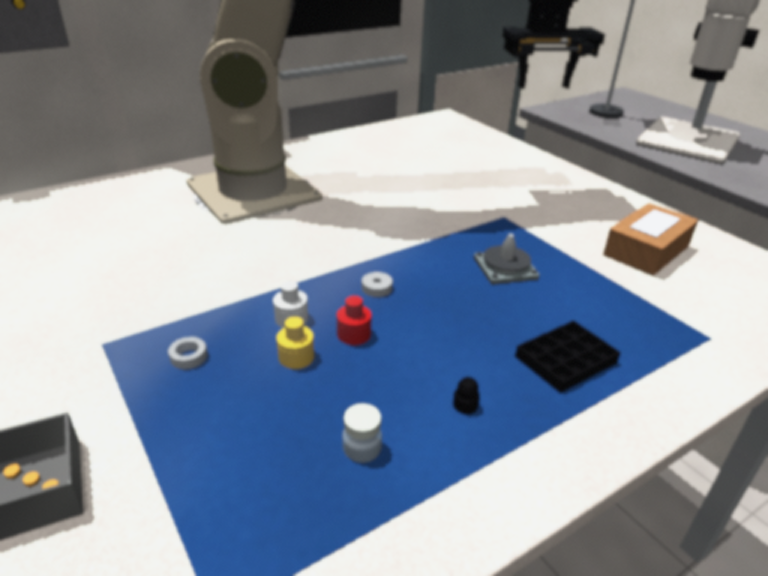

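Top view (768 px scale): the candidates are a ring at (558,327) with a wide hole, a ring at (347,336) with a narrow hole, a plain cap at (454,331), a red one at (410,277), a yellow one at (475,275), and a white jar at (476,150) with no knob. The spacer is the wide-holed ring at (558,327), the cap is the uncoloured one at (454,331), and the stand is at (195,294). I'll confirm this in one enlarged crop.

```bash
cat > h.py <<'E'
import numpy as np
def px2w(c,u,v,z):
    K,R,t=c["intrinsics"],np.array(c["R"]),np.array(c["t"])
    d=R.T@np.linalg.solve(K,[u,v,1.]);o=-R.T@t
    return (o+d*(z-o[2])/d[2])[:3]
E
python3 - <<'E'
import pickle,cv2,numpy as np
from h import *
d=pickle.load(open("d.pkl","rb"));c=d["top"];im=c["color"][:,:,::-1]
def crop(u,v):
    u,v=int(u/1.5),int(v/1.5)
    return cv2.resize(im[v-30:v+30,u-30:u+30],(390,290*390//290),interpolation=cv2.INTER_CUBIC)[:, :]
A=[cv2.resize(crop(*p),(290,290)) for p in((558,327),(347,336),(454,331),(195,294))]
cv2.imwrite("pics/crop.png",np.vstack([np.hstack(A[:2]),np.hstack(A[2:])]))
for n,u,v,z in(("spacer",558,327,.018),("collar",347,336,.018),("capknob",457,328,.065),("capbody",454,332,.04),("wheel",193.5,294.5,.025),("tip",186,292,.07)):
    print(n,px2w(c,u/1.5,v/1.5,z).round(4))
E
```

```text
spacer [ 0.4698 -0.2971  0.018 ]
collar [0.461  0.0284 0.018 ]
capknob [ 0.4707 -0.134   0.065 ]
capbody [ 0.4648 -0.133   0.04  ]
wheel [0.5277 0.261  0.025 ]
tip [0.5285 0.2572 0.07  ]
```

View pics/crop.png

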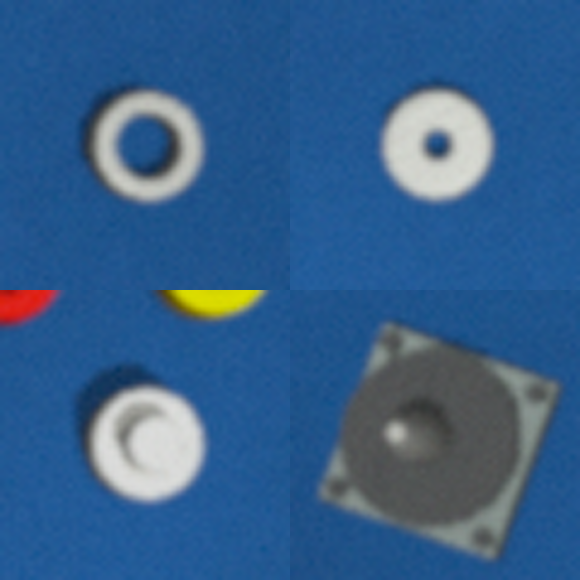

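The crop shows the wide bore (left top), narrow collar (right top), uncoloured knobbed cap (left bottom) and the stand with its wheel centre at crop (433,436) and tip at (396,432). Identification is confirmed. I'll move over the stand first, since it's on the way, and look with the wrist camera.

Run:
```python
import pickle
from h import *
c=pickle.load(open("d.pkl","rb"))["top"]
for n,u,v,z in(("spacer",372.2,217.6,.018),("capbody",302.2,221.3,.04),("wheel",129.2,195.8,.025),("tip",121.6,195,.07)): print(n,px2w(c,u,v,z).round(4))
```

```text
spacer [ 0.4708 -0.2976  0.018 ]
capbody [ 0.4649 -0.132   0.04  ]
wheel [0.5289 0.2606 0.025 ]
tip [0.5279 0.2623 0.07  ]
```

>>> drive_tool(series=[[[3.1, -3.8, 0], 0], [[3.1, -3.8, 0], 0], [[3.1, -3.8, 0], 0], [[3.1, -3.8, 0], 0], [[3.1, -3.8, 0], 0], [[3.1, -3.8, 0], 0], [[3.1, -3.8, 0], 0], [[3.1, -3.8, 0], 0], [[0, 0, 0], 0], [[0, 0, 0], 0]], hand=0)

```text
time: 1.35
ee_pos: [0.5259, 0.256, 0.193]
eef_rot: [0.229, 0.973, -0.0, -0.0]
ft_force: [-0.3, 0.5, 0.5]
width: 0.0871
grip_force: 0.0
```

```bash
cat >> h.py <<'E'
from scipy.spatial.transform import Rotation as Ro
def snap(name):
    from bench import r,vision; import cv2,pickle
    s=r.read_state();c=vision.camera("wrist")
    cv2.imwrite(f"pics/{name}.png",cv2.resize(c["color"][:,:,::-1],(768,576),interpolation=cv2.INTER_CUBIC))
    pickle.dump((s,c),open(name+".pkl","wb"));print(s["ee_pos"],c["intrinsics"],c["mount"])
def wr2w(name,u,v,z):
    import pickle
    s,c=pickle.load(open(name+".pkl","rb"));K=np.array(c["intrinsics"]);M=np.array(c["mount"])
    x=(u-K[0,2])/K[0,0];y=(v-K[1,2])/K[1,1];th=np.hypot(x,y);k=np.sinc(th/np.pi)
    R=Ro.from_quat(s["eef_rot"]).as_matrix();d=R@M[:3,:3]@[x*k,y*k,np.cos(th)]
    o=R@M[:3,3]+s["ee_pos"];return o+d*(z-o[2])/d[2]
def w2wr(name,X):
    import pickle
    s,c=pickle.load(open(name+".pkl","rb"));K=np.array(c["intrinsics"]);M=np.array(c["mount"])
    R=Ro.from_quat(s["eef_rot"]).as_matrix();p=M[:3,:3].T@(R.T@(np.array(X)-s["ee_pos"])-M[:3,3])
    th=np.arctan2(np.hypot(p[0],p[1]),p[2]);q=p[:2]/np.hypot(*p[:2])*th
    return K[0,0]*q[0]+K[0,2],K[1,1]*q[1]+K[1,2]
E
python3 - <<'E'
from h import *
snap("w1")
print(np.array(w2wr("w1",[.5285,.2612,.07]))*1.5,np.array(w2wr("w1",[.5285,.2612,.025]))*1.5)
E
```

```text
[0.52594655 0.25603932 0.192972  ] [[297.31863964   0.         259.13081551]
 [  0.         297.31863964 192.20942352]
 [  0.           0.           1.        ]] [[ 3.06156816e-04 -9.61019334e-01 -2.76481003e-01  7.66215738e-02]
 [ 9.99999836e-01  4.27994093e-04 -3.80329321e-04 -1.33226045e-04]
 [ 4.83836067e-04 -2.76480841e-01  9.61019308e-01 -1.91400465e-01]
 [ 0.00000000e+00  0.00000000e+00  0.00000000e+00  1.00000000e+00]]
[397.03529011 270.13280161] [396.0833997 257.2298177]
```

View pics/w1.png

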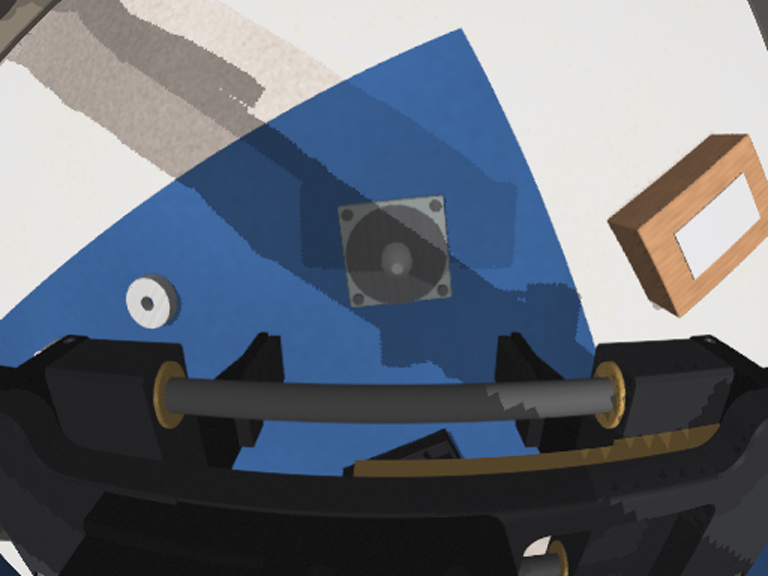

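The wrist view shows the wheel centre at about (397,255) and the tip at about (397,268). The estimate predicted (396,257) and (397,270), so the stand is good to about 1–2 mm. On to the spacer.

>>> drive_tool(series=[[[-0.6, -6.1, 0], 0], [[-0.6, -6.1, 0], 0], [[-0.6, -6.1, 0], 0], [[-0.6, -6.1, 0], 0], [[-0.6, -6.1, 0], 0], [[-0.6, -6.1, 0], 0], [[-0.6, -6.1, 0], 0], [[-0.6, -6.1, 0], 0], [[-0.7, -6.1, -1], 0], [[0, -0.4, -1], 0]])

```text
time: 2.65
ee_pos: [0.4701, -0.3011, 0.1732]
eef_rot: [0.231, 0.973, -0.001, 0.0]
ft_force: [1.1, 0.5, -0.2]
width: 0.0869
grip_force: 0.0
```

>>> drive_tool(series=[[[0, 0, -2], 0], [[0, 0, -2], 0], [[0, 0, -2], 0], [[0, 0, 0], 0], [[0, 0, 0], 0], [[0, 0, 0], 0], [[0, 0, 0], 0], [[0, 0, 0], 0], [[0, 0, 0], 0], [[0, 0, 0], 0]])

```text
time: 3.9
ee_pos: [0.4714, -0.2975, 0.1134]
eef_rot: [0.229, 0.973, 0.0, 0.0]
ft_force: [-0.6, -0.2, 0.5]
width: 0.0869
grip_force: 0.0
```

Run:
```python
from h import *
snap("w2")
print(np.array(w2wr("w2",[.4708,-.2976,.018]))*1.5,np.array(w2wr("w2",[.4708,-.2876,.018]))*1.5,np.array(w2wr("w2",[.4808,-.2976,.018]))*1.5)
for p in((397,255,.025),(397,268,.07)):print(wr2w("w1",p[0]/1.5,p[1]/1.5,p[2]))
```

```text
[ 0.47144955 -0.29747043  0.11338367] [[297.31863964   0.         259.13081551]
 [  0.         297.31863964 192.20942352]
 [  0.           0.           1.        ]] [[ 3.06509974e-04 -9.61019325e-01 -2.76481034e-01  7.66211367e-02]
 [ 9.99999836e-01  4.28273516e-04 -3.80023177e-04 -1.34223434e-04]
 [ 4.83619122e-04 -2.76480872e-01  9.61019299e-01 -1.91401016e-01]
 [ 0.00000000e+00  0.00000000e+00  0.00000000e+00  1.00000000e+00]]
[388.44800079 279.05777811] [401.95431727 272.56854486] [395.08999211 291.96233241]
[0.52715126 0.26270442 0.025     ]
[0.52706069 0.26187861 0.07      ]
```

View pics/w2.png

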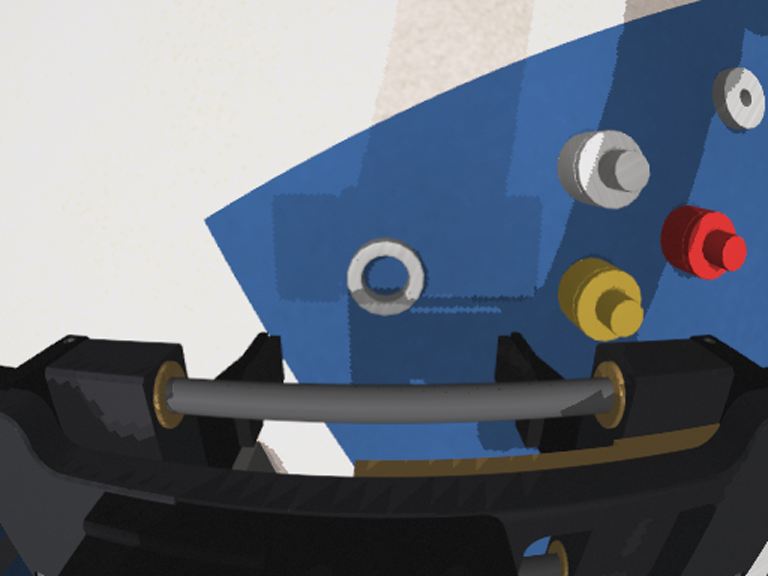

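The ring centre shows at (386,278) against a predicted (388,279), so the spacer is at about (0.4695, -0.2987). I'll descend and grip it.

>>> drive_tool(series=[[[-0.2, -0.1, -1.2], 0], [[0, 0, -1.5], 0], [[0, 0, -1.5], 0], [[0, 0, -1.5], 0], [[0, 0, -1.5], 0], [[0, 0, -1.2], 0], [[0, 0, -1], 0], [[0, 0, -0.7], 0], [[0, 0, 0], 0], [[0, 0, 0], 0]])

```text
time: 5.2
ee_pos: [0.4697, -0.2986, 0.0128]
eef_rot: [0.229, 0.973, -0.0, 0.0]
ft_force: [-0.7, -0.0, -0.2]
width: 0.0869
grip_force: 0.0
```

>>> drive_tool(series=[[[0, 0, 0], 0], [[0, 0, 0], 0], [[0, 0, 0], 0], [[0, 0, 0], 0], [[0, 0, 0], 0], [[0, 0, 0], 0], [[0, 0, 0], 0], [[0, 0, 0], 0], [[0, 0, 0], 0], [[0, 0, 0], 0]], hand=1, newtons=25)

```text
time: 6.45
ee_pos: [0.4695, -0.2984, 0.0124]
eef_rot: [0.229, 0.973, 0.0, 0.0]
ft_force: [-0.6, 0.8, -0.4]
width: 0.0014
grip_force: 0.0
```

The jaws shut on nothing, so I'll look.

Run:
```python
from h import *
from bench import vision
import cv2
snap("w3")
c=vision.camera("top")["color"][:,:,::-1];e=vision.camera("scene")["color"][:,:,::-1]
f=lambda a:cv2.resize(a,(380,285),interpolation=cv2.INTER_CUBIC)
w=cv2.imread("pics/w3.png")
cv2.imwrite("pics/m3.png",np.vstack([np.hstack([f(w),f(w[200:480,200:580])]),np.hstack([f(c[150:290,270:460]),f(e[180:290,60:210])])]))
```

```text
[ 0.46948646 -0.29843695  0.01239531] [[297.31863964   0.         259.13081551]
 [  0.         297.31863964 192.20942352]
 [  0.           0.           1.        ]] [[ 3.06517153e-04 -9.61019334e-01 -2.76481004e-01  7.66211356e-02]
 [ 9.99999836e-01  4.28277321e-04 -3.80010496e-04 -1.34170484e-04]
 [ 4.83607977e-04 -2.76480842e-01  9.61019308e-01 -1.91400864e-01]
 [ 0.00000000e+00  0.00000000e+00  0.00000000e+00  1.00000000e+00]]
```

View pics/m3.png

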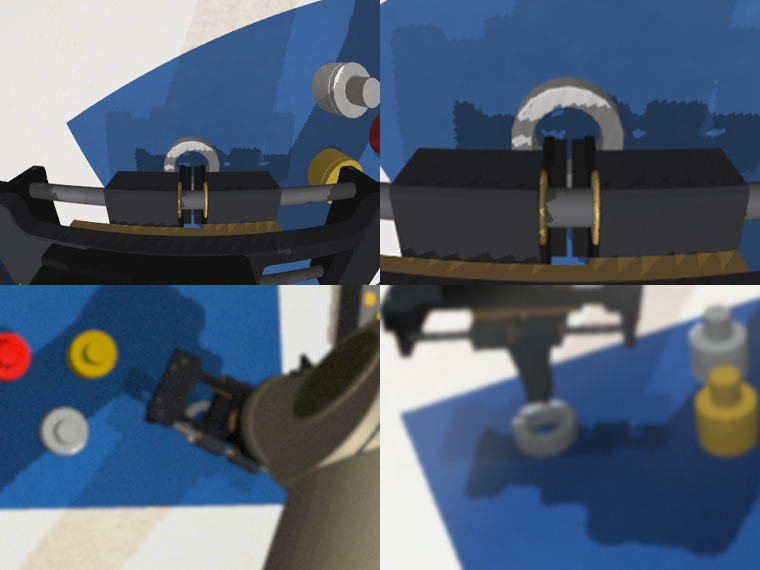

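Run:
```python
from h import *
import pickle
p=np.array(pickle.load(open("w3.pkl","rb"))[0]["ee_pos"])
for X in(p,p+[0,0,-.008],p+[0,0,.011],[.4695,-.2987,.018]):print(np.array(w2wr("w3",X))*1.5)
import cv2
w=cv2.imread("pics/w3.png")
cv2.imwrite("pics/c3.png",cv2.resize(w[250:430,280:500],(792,576+72),interpolation=cv2.INTER_CUBIC)[:600])
```

```text
[389.1366282  333.20186824]
[389.12776324 326.9942876 ]
[389.14982255 342.50486442]
[388.63286406 338.08928995]
```

View pics/c3.png

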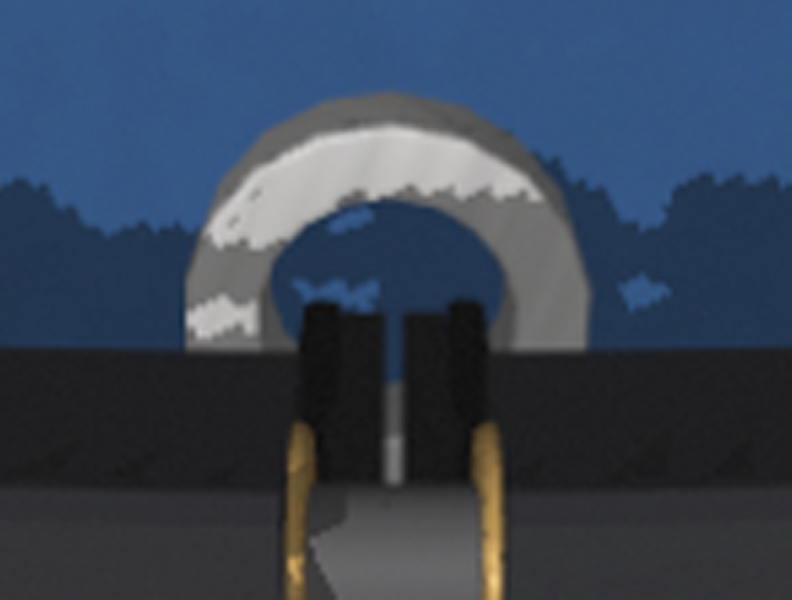

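Run:
```python
from h import *
from bench import r
import pickle
print(r.finger_overhang,[a for a in dir(r) if a[0]!="_"])
s,c=pickle.load(open("w3.pkl","rb"));p=np.array(s["ee_pos"])
R=Ro.from_quat(s["eef_rot"]).as_matrix();print(R.round(3))
for dx in(0,.0095):
  for dz in(.008,0,-.008,-.016,-.025):
    print(dx,dz,(np.array(w2wr("w3",p+R@[dx,0,dz]))*1.5-[280,250])*3.6)
for a in np.arange(0,360,90):
  for rr in(.016,.026):print(a,rr,(np.array(w2wr("w3",np.array([.4695,-.2987,.018])+R@[rr*np.cos(np.radians(a)),rr*np.sin(np.radians(a)),0]))*1.5-[280,250])*3.6)
```

```text
0.008 ['PlanningError', 'close_job', 'finger_overhang', 'read_state']
[[-0.895  0.446  0.   ]
 [ 0.446  0.895  0.   ]
 [-0.     0.    -1.   ]]
0 0.008 [392.86503384 277.17989867]
0 0 [392.8918615  299.52672566]
0 -0.008 [392.9204934  323.54352762]
0 -0.016 [392.95110085 349.412707  ]
0 -0.025 [392.98813359 380.98952312]
0.0095 0.008 [392.90966046 209.48938232]
0.0095 0 [392.93917874 229.6922174 ]
0.0095 -0.008 [392.97080191 251.45689855]
0.0095 -0.016 [393.00474855 274.96281102]
0.0095 -0.025 [393.04602459 303.74629179]
0 0.016 [391.11256202 195.54612918]
0 0.026 [391.13525843 116.28263591]
90 0.016 [518.86614297 316.80485522]
90 0.026 [598.02621561 316.22924096]
180 0.016 [391.04669513 431.55080823]
180 0.026 [391.02828274 499.22851822]
270 0.016 [263.30039178 316.68287486]
270 0.026 [184.1563193  316.03184694]
```

Run:
```python
from h import *
import pickle
c=pickle.load(open("d.pkl","rb"))["scene"]
def pr(X):
    q=c["intrinsics"]@(c["R"]@np.array(X)+c["t"]);return (q[:2]/q[2]).round(1)
R=Ro.from_quat([.2288,.9735,0,0]).as_matrix()
for dz in(.008,0,-.012,-.022,-.032):
    print(dz,"closed obs~(123,226)",pr(np.array([.4695,-.2984,.0124])+R@[0,0,dz]),"open obs (523,85)/(570,85)",*[pr(np.array([.2783,.5592,.1927])+R@[0,y,dz])*1.5 for y in(.05,-.05)])
for dz in(.008,0,-.012,-.022,-.032):
    print(dz,[np.array(w2wr("w2",np.array([.4714,-.2975,.1134])+R@[.0095,y,dz]))*1.5 for y in(.0435,-.0435)])
```

```text
0.008 closed obs~(123,226) [125.8 236. ] open obs (523,85)/(570,85) [562.05 104.1 ] [517.2  104.55]
0 closed obs~(123,226) [125.2 233.1] open obs (523,85)/(570,85) [562.8  100.35] [517.8 100.8]
-0.012 closed obs~(123,226) [124.3 228.8] open obs (523,85)/(570,85) [564.   94.8] [518.7   95.25]
-0.022 closed obs~(123,226) [123.6 225.1] open obs (523,85)/(570,85) [564.9  90. ] [519.45  90.45]
-0.032 closed obs~(123,226) [122.8 221.4] open obs (523,85)/(570,85) [565.8  85.2] [520.2   85.65]
0.008 [array([479.99176318, 307.87984652]), array([298.05818574, 307.84876298])]
0 [array([483.31197254, 313.38633707]), array([294.74794267, 313.35457095])]
-0.012 [array([488.74225066, 322.43184087]), array([289.33370938, 322.39912885])]
-0.022 [array([493.7338357 , 330.79040847]), array([284.35658453, 330.75702854])]
-0.032 [array([499.21006174, 340.00955686]), array([278.89589368, 339.97568508])]
```

The fingers are closed above the ring. The wrist and scene views both show the real fingertips about 25 mm above the reported TCP (expected 8 mm below), while the cameras agree on the ring's position. The spacer hasn't moved. I'll correct empirically by opening and going about 30 mm lower, watching the force.

>>> drive_tool(series=[[[0, 0, 0], 0], [[0, 0, 0], 0], [[0, 0, 0], 0], [[0, 0, 0], 0], [[0, 0, 0], 0], [[0, 0, 0], 0], [[0, 0, 0], 0], [[0, 0, 0], 0], [[0, 0, 0], 0], [[0, 0, 0], 0]], hand=0)

```text
time: 7.85
ee_pos: [0.4695, -0.2984, 0.0124]
eef_rot: [0.229, 0.973, 0.0, 0.0]
ft_force: [0.3, -1.0, -0.9]
width: 0.0857
grip_force: 0.0
```

>>> drive_tool(series=[[[0, 0, -0.5], 0], [[0, 0, -0.5], 0], [[0, 0, -0.5], 0], [[0, 0, -0.4], 0], [[0, 0, -0.3], 0], [[0, 0, -0.2], 0], [[0, 0, -0.1], 0], [[0, 0, 0], 0], [[0, 0, 0], 0], [[0, 0, 0], 0]])

```text
time: 9.1
ee_pos: [0.4695, -0.2985, -0.0125]
eef_rot: [0.229, 0.973, 0.0, 0.0]
ft_force: [0.5, 0.2, 0.1]
width: 0.0871
grip_force: 0.0
```

No contact at a reported z of -12.5 mm, which confirms the offset. I'll go slightly lower and close.

>>> drive_tool(series=[[[0, 0, -0.2], 0], [[0, 0, -0.2], 0], [[0, 0, -0.1], 0], [[0, 0, 0], 0], [[0, 0, 0], 0], [[0, 0, 0], 0], [[0, 0, 0], 0], [[0, 0, 0], 0], [[0, 0, 0], 0], [[0, 0, 0], 0]])

```text
time: 10.35
ee_pos: [0.4695, -0.2984, -0.0176]
eef_rot: [0.229, 0.973, 0.0, 0.0]
ft_force: [-0.5, -0.2, 0.2]
width: 0.0871
grip_force: 0.0
```

>>> drive_tool(series=[[[0, 0, 0], 0], [[0, 0, 0], 0], [[0, 0, 0], 0], [[0, 0, 0], 0], [[0, 0, 0], 0], [[0, 0, 0], 0], [[0, 0, 0], 0], [[0, 0, 0], 0], [[0, 0, 0], 0], [[0, 0, 0], 0]], hand=1, newtons=25)

```text
time: 11.6
ee_pos: [0.4694, -0.2985, -0.0176]
eef_rot: [0.229, 0.973, -0.0, 0.0]
ft_force: [-0.0, -0.7, 0.7]
width: 0.0501
grip_force: 25.0
```

Gripped at 50 mm. I'll lift and check.

>>> drive_tool(series=[[[0, 0, 0.5], 0], [[0, 0, 1], 0], [[0, 0, 1.5], 0], [[0, 0, 2], 0], [[0, 0, 2], 0], [[0, 0, 2], 0], [[0, 0, 2], 0], [[0, 0, 1], 0], [[0, 0, 0], 0], [[0, 0, 0], 0]])

```text
time: 12.85
ee_pos: [0.4691, -0.2982, 0.1018]
eef_rot: [0.229, 0.973, 0.0, -0.0]
ft_force: [0.5, 0.3, -2.9]
width: 0.05
grip_force: 25.0
```

Run:
```python
from h import *
import pickle,cv2
snap("w4")
w=cv2.imread("pics/w4.png")
cv2.imwrite("pics/c4.png",cv2.resize(w[250:430,280:500],(792,648),interpolation=cv2.INTER_CUBIC)[:600])
s,c=pickle.load(open("w4.pkl","rb"));p=np.array(s["ee_pos"]);R=Ro.from_quat(s["eef_rot"]).as_matrix()
print(s["width"],s["grip_force"],s["ft_force"])
for a in np.arange(0,360,90):
  for rr in(.016,.026):print(a,rr,(np.array(w2wr("w4",p+[0,0,.0176+.018]+R@[rr*np.cos(np.radians(a)),rr*np.sin(np.radians(a)),0]))*1.5-[280,250])*3.6)
```

```text
[ 0.46911702 -0.29815809  0.10177128] [[297.31863964   0.         259.13081551]
 [  0.         297.31863964 192.20942352]
 [  0.           0.           1.        ]] [[ 3.06047861e-04 -9.61019343e-01 -2.76480973e-01  7.66211938e-02]
 [ 9.99999836e-01  4.27906624e-04 -3.80419419e-04 -1.34114539e-04]
 [ 4.83898460e-04 -2.76480811e-01  9.61019317e-01 -1.91400233e-01]
 [ 0.00000000e+00  0.00000000e+00  0.00000000e+00  1.00000000e+00]]
0.0500472144354746 24.999655815772712 [ 0.52878362  0.25469654 -2.8997699 ]
0 0.016 [393.1614203  283.64092959]
0 0.026 [393.22722477 192.24308775]
90 0.016 [541.36428136 420.96883756]
90 0.026 [632.94129457 419.70238131]
180 0.016 [392.94617461 549.05369419]
180 0.026 [392.87966315 623.06834283]
270 0.016 [244.72298019 420.86241621]
270 0.026 [153.11286185 419.52976036]
```

View pics/c4.png

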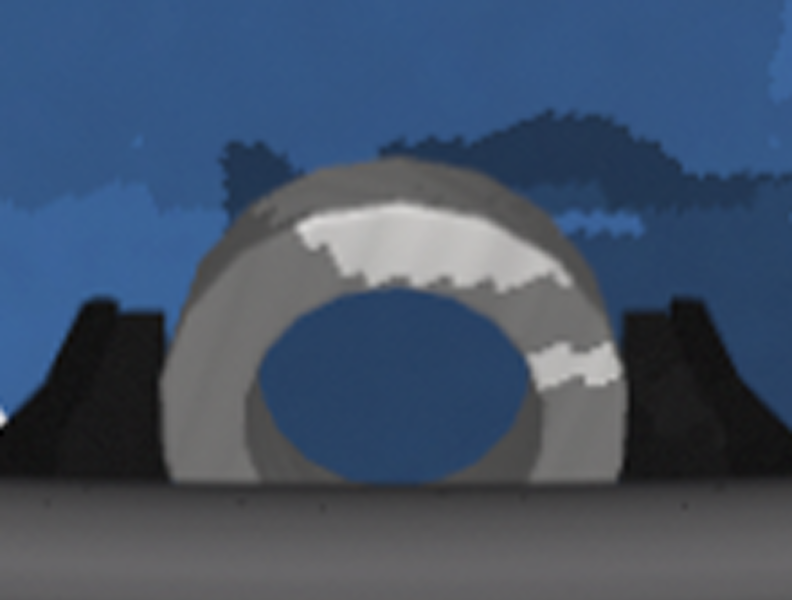

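The wrist crop shows the ring held level and centred, with outer edges at x 160–627 and the jaw axis at about 393. Its underside is at reported z + 17.6 mm. Now I'll carry it over the stand and lower it partway.

>>> drive_tool(series=[[[0.3, 3, 0], 0], [[0.6, 6, 0], 0], [[0.6, 6, 0], 0], [[0.6, 6, 0], 0], [[0.6, 6, 0], 0], [[0.6, 6, 0], 0], [[0.6, 6, 0], 0], [[0.6, 6, 0], 0], [[0.6, 6, 0], 0], [[0.5, 4, 0], 0]])

```text
time: 14.15
ee_pos: [0.5245, 0.2548, 0.1014]
eef_rot: [0.228, 0.974, -0.0, -0.001]
ft_force: [1.1, 0.3, -2.7]
width: 0.0501
grip_force: 25.0
```

>>> drive_tool(series=[[[0.8, 1, 0], 0], [[0, 0, 0], 0], [[0, 0, -1], 0], [[0, 0, -1.5], 0], [[0, 0, -1], 0], [[0, 0, 0], 0], [[0, 0, 0], 0], [[0, 0, 0], 0], [[0, 0, 0], 0], [[0, 0, 0], 0]])

```text
time: 15.4
ee_pos: [0.5336, 0.2617, 0.0676]
eef_rot: [0.229, 0.973, 0.0, 0.0]
ft_force: [-0.4, 0.1, -1.6]
width: 0.0501
grip_force: 25.0
```

Run:
```python
from h import *
import cv2
snap("w5")
from bench import vision
w=cv2.imread("pics/w5.png")
a=cv2.resize(w[230:410,280:500],(580,474),interpolation=cv2.INTER_CUBIC)
e=vision.camera("scene");print((np.array(w2wr("w5",[.5276,.262,.07]))*1.5-[280,230])*580/220)
cv2.imwrite("pics/c5.png",a)
```

```text
[0.53355791 0.26165473 0.06756632] [[297.31863964   0.         259.13081551]
 [  0.         297.31863964 192.20942352]
 [  0.           0.           1.        ]] [[ 3.06559299e-04 -9.61019363e-01 -2.76480904e-01  7.66215060e-02]
 [ 9.99999836e-01  4.28304490e-04 -3.79952674e-04 -1.33313316e-04]
 [ 4.83559889e-04 -2.76480743e-01  9.61019337e-01 -1.91401104e-01]
 [ 0.00000000e+00  0.00000000e+00  0.00000000e+00  1.00000000e+00]]
[274.07993644 247.67256892]
```

View pics/c5.png

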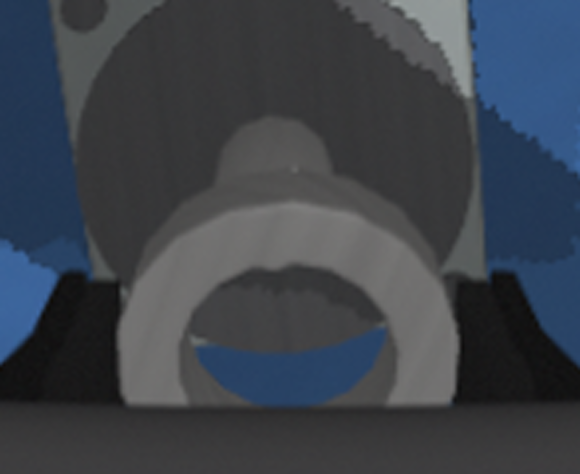

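The spindle appears in column 274 and the ring in column 289. That fits my 6 mm x overshoot, so I'll correct by -6.5 mm and lower.

>>> drive_tool(series=[[[-0.65, 0, 0], 0], [[0, 0, 0], 0], [[0, 0, 0], 0], [[0, 0, -0.7], 0], [[0, 0, -0.7], 0], [[0, 0, -0.7], 0], [[0, 0, -0.7], 0], [[0, 0, -0.7], 0], [[0, 0, 0], 0], [[0, 0, 0], 0]])

```text
time: 16.75
ee_pos: [0.5271, 0.2616, 0.0326]
eef_rot: [0.229, 0.973, 0.0, 0.0]
ft_force: [0.1, -0.5, -1.6]
width: 0.0503
grip_force: 25.0
```

Run:
```python
from h import *
import cv2
from bench import r
s=r.read_state();print(s["ee_pos"],s["ft_force"],s["torque"],s["width"])
```

```text
[0.52711982 0.26161948 0.03255257] [ 0.08627375 -0.48504857 -1.63881565] [-0.04672364  0.02649839  0.0259922 ] 0.05025734229981822
```

Bottom at 50 mm with no contact, so it's on the spindle. Lowering the rest.

>>> drive_tool(series=[[[0, 0, -0.5], 0], [[0, 0, -0.5], 0], [[0, 0, -0.5], 0], [[0, 0, -0.4], 0], [[0, 0, -0.3], 0], [[0, 0, -0.1], 0], [[0, 0, 0], 0], [[0, 0, 0], 0], [[0, 0, 0], 0], [[0, 0, 0], 0]])

```text
time: 18.0
ee_pos: [0.527, 0.2616, 0.0095]
eef_rot: [0.229, 0.973, 0.0, 0.0]
ft_force: [-0.7, 0.6, -2.2]
width: 0.0501
grip_force: 25.0
```

>>> drive_tool(series=[[[0, 0, -0.1], 0], [[0, 0, -0.1], 0], [[0, 0, 0], 0], [[0, 0, 0], 0], [[0, 0, 0], 0], [[0, 0, 0], 0], [[0, 0, 0], 0], [[0, 0, 0], 0], [[0, 0, 0], 0], [[0, 0, 0], 0]])

```text
time: 19.25
ee_pos: [0.527, 0.2615, 0.0074]
eef_rot: [0.229, 0.973, 0.0, -0.0]
ft_force: [-0.7, -0.9, -0.3]
width: 0.0507
grip_force: 25.0
```

>>> drive_tool(series=[[[0, 0, 0], 0], [[0, 0, 0], 0], [[0, 0, 0], 0], [[0, 0, 0], 0], [[0, 0, 0], 0], [[0, 0, 0], 0], [[0, 0, 0], 0], [[0, 0, 0], 0], [[0, 0, 0], 0], [[0, 0, 0], 0]], hand=0)

```text
time: 20.5
ee_pos: [0.527, 0.2616, 0.0074]
eef_rot: [0.229, 0.973, 0.0, -0.0]
ft_force: [-0.2, -0.1, -0.8]
width: 0.087
grip_force: 0.0
```

>>> drive_tool(series=[[[0, 0, 1], 0], [[0, 0, 1.5], 0], [[0, 0, 2], 0], [[0, 0, 2], 0], [[0, 0, 2], 0], [[0, 0, 2], 0], [[0, 0, 0], 0], [[0, 0, 0], 0], [[0, 0, 0], 0], [[0, 0, 0], 0]])

```text
time: 21.75
ee_pos: [0.5267, 0.2614, 0.1118]
eef_rot: [0.229, 0.973, -0.0, -0.0]
ft_force: [0.5, -0.1, 0.5]
width: 0.0869
grip_force: 0.0
```

Run:
```python
from h import *
import cv2
snap("w6")
w=cv2.imread("pics/w6.png")
cv2.imwrite("pics/c6.png",cv2.resize(w[200:360,290:500],(735,560),interpolation=cv2.INTER_CUBIC))
for p in([.5276,.262,.043],[.5276,.262,.07]):print((np.array(w2wr("w6",p))*1.5-[290,200])*3.5)
```

```text
[0.52665168 0.26138927 0.11178448] [[297.31863964   0.         259.13081551]
 [  0.         297.31863964 192.20942352]
 [  0.           0.           1.        ]] [[ 3.06376026e-04 -9.61019257e-01 -2.76481270e-01  7.66215349e-02]
 [ 9.99999836e-01  4.28182372e-04 -3.80190418e-04 -1.33407411e-04]
 [ 4.83754719e-04 -2.76481109e-01  9.61019231e-01 -1.91400527e-01]
 [ 0.00000000e+00  0.00000000e+00  0.00000000e+00  1.00000000e+00]]
[352.67943137 322.25975918]
[353.22243405 371.00678385]
```

View pics/c6.png

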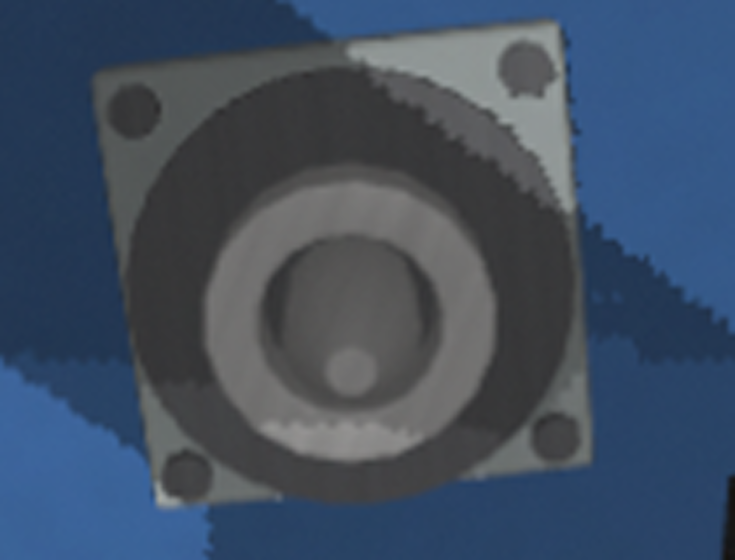

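The spacer lies flat on the wheel around the spindle. The ring centre is at (350,322), and the predicted axis was (353,322). Now to the cap. My picture allowance is used up, so I'll locate it with image code.

>>> drive_tool(series=[[[-0.6, -4, 0], 0], [[-0.6, -5, 0], 0], [[-0.8, -5, 0], 0], [[-0.8, -5, 0], 0], [[-0.8, -5, 0], 0], [[-0.8, -5, 0], 0], [[-0.8, -5, 0], 0], [[-0.6, -3.4, 0], 0], [[-0.4, -2, 0], 0], [[0, 0, 0], 0]])

```text
time: 23.05
ee_pos: [0.4646, -0.1338, 0.1123]
eef_rot: [0.23, 0.973, -0.0, -0.0]
ft_force: [0.0, 0.8, -0.2]
width: 0.0869
grip_force: 0.0
```

>>> drive_tool(series=[[[0, 0, 0], 0], [[0, 0, 0], 0], [[0, 0, 0], 0], [[0, 0, 0], 0], [[0, 0, 0], 0], [[0, 0, 0], 0], [[0, 0, 0], 0], [[0, 0, 0], 0], [[0, 0, 0], 0], [[0, 0, 0], 0]])

```text
time: 24.3
ee_pos: [0.465, -0.1324, 0.1124]
eef_rot: [0.229, 0.973, 0.0, -0.0]
ft_force: [-0.1, -0.2, -0.8]
width: 0.0869
grip_force: 0.0
```

Run:
```python
from h import *
import cv2,pickle
snap("w7")
s,c=pickle.load(open("w7.pkl","rb"))
for p in([.4645,-.1325,.065],[.4645,-.1325,.04],[.4645,-.1325,0]):print(w2wr("w7",p))
hsv=cv2.cvtColor(c["color"],cv2.COLOR_RGB2HSV)
u0,v0=map(int,w2wr("w7",[.4645,-.1325,.04]))
m=((hsv[...,1]<60)&(hsv[...,2]>70)).astype(np.uint8)*255
n,l,st,ce=cv2.connectedComponentsWithStats(m)
i=l[v0,u0];print(st[i],ce[i])
k=np.argwhere(l==i);print(k.min(0),k.max(0))
g=cv2.resize(cv2.cvtColor(c["color"],cv2.COLOR_RGB2GRAY)[v0-45:v0+45,u0-45:u0+45],None,fx=4,fy=4,interpolation=cv2.INTER_CUBIC)
h=cv2.HoughCircles(g,cv2.HOUGH_GRADIENT_ALT,1.5,5,param1=100,param2=.7,minRadius=30,maxRadius=170)
if h is not None:
  for x,y,q in h.reshape(-1,h.shape[-1])[:,:3]:
    u,v=u0-45+(x+.5)/4-.5,v0-45+(y+.5)/4-.5
    print(round(u,1),round(v,1),q/4,"knob?",wr2w("w7",u,v,.065).round(4),"body?",wr2w("w7",u,v,.04).round(4))
```

```text
[ 0.46495772 -0.13242428  0.11237025] [[297.31863964   0.         259.13081551]
 [  0.         297.31863964 192.20942352]
 [  0.           0.           1.        ]] [[ 3.06517539e-04 -9.61019332e-01 -2.76481010e-01  7.66213030e-02]
 [ 9.99999836e-01  4.28277992e-04 -3.80011420e-04 -1.33969353e-04]
 [ 4.83609053e-04 -2.76480848e-01  9.61019306e-01 -1.91401035e-01]
 [ 0.00000000e+00  0.00000000e+00  0.00000000e+00  1.00000000e+00]]
(np.float64(259.07161233330834), np.float64(200.82167227588164))
(np.float64(259.08743922837994), np.float64(192.58672803389584))
(np.float64(259.107738763629), np.float64(182.04118371084837))
[ 230  159   57   60 2609] [257.97776926 188.75814488]
[159 230] [218 286]
256.0 192.0 26.970425 knob? [ 0.4564 -0.1314  0.065 ] body? [ 0.4627 -0.1348  0.04  ]
252.2 198.4 19.057005 knob? [ 0.46   -0.1367  0.065 ] body? [ 0.4667 -0.1407  0.04  ]
259.4 201.0 15.199826 knob? [ 0.4648 -0.1323  0.065 ] body? [ 0.4719 -0.1359  0.04  ]
```

The knob circle gives (0.465, -0.132) and the body circle (0.463, -0.135). Across the jaws the error is below 1 mm, and closing centres the other axis. I'll descend and grip the body.

>>> drive_tool(series=[[[-0.1, -0.1, -1.5], 0], [[0, 0, -2], 0], [[0, 0, -2], 0], [[0, 0, -2], 0], [[0, 0, -1.5], 0], [[0, 0, -1], 0], [[0, 0, -0.8], 0], [[0, 0, -0.8], 0], [[0, 0, 0], 0], [[0, 0, 0], 0]])

```text
time: 25.6
ee_pos: [0.4642, -0.1335, -0.0033]
eef_rot: [0.229, 0.973, 0.0, 0.0]
ft_force: [1.1, -0.2, 0.0]
width: 0.0872
grip_force: 0.0
```

>>> drive_tool(series=[[[0, 0, 0], 0], [[0, 0, 0], 0], [[0, 0, 0], 0], [[0, 0, 0], 0], [[0, 0, 0], 0], [[0, 0, 0], 0], [[0, 0, 0], 0], [[0, 0, 0], 0], [[0, 0, 0], 0], [[0, 0, 0], 0]], hand=1)

```text
time: 26.85
ee_pos: [0.464, -0.1334, -0.0036]
eef_rot: [0.229, 0.973, 0.0, -0.0]
ft_force: [-0.2, 0.7, 1.2]
width: 0.0514
grip_force: 25.0
```

>>> drive_tool(series=[[[0, 0, 0.5], 0], [[0, 0, 1], 0], [[0, 0, 1.5], 0], [[0, 0, 2], 0], [[0, 0, 2], 0], [[0, 0, 2], 0], [[0, 0, 1.5], 0], [[0, 0, 0.9], 0], [[0, 0, 0], 0], [[0, 0, 0], 0]])

```text
time: 28.1
ee_pos: [0.4636, -0.1333, 0.1098]
eef_rot: [0.229, 0.973, -0.0, -0.0]
ft_force: [-0.0, -0.3, -3.2]
width: 0.0512
grip_force: 25.0
```

>>> drive_tool(series=[[[0.3, 2, 0], 0], [[0.6, 4, 0], 0], [[0.8, 5, 0], 0], [[0.8, 5, 0], 0], [[0.8, 5, 0], 0], [[0.8, 5, 0], 0], [[0.8, 5, 0], 0], [[0.7, 4.5, 0], 0], [[0.5, 3, 0], 0], [[0.2, 1, 0], 0]])

```text
time: 29.35
ee_pos: [0.5262, 0.2634, 0.1091]
eef_rot: [0.228, 0.974, -0.0, -0.001]
ft_force: [-0.1, 0.6, -3.3]
width: 0.0512
grip_force: 25.0
```

>>> drive_tool(series=[[[0, 0, 0], 0], [[0, 0, 0], 0], [[0, 0, 0], 0], [[0, 0, 0], 0], [[0, 0, 0], 0], [[0, 0, 0], 0], [[0, 0, 0], 0], [[0, 0, 0], 0], [[0, 0, 0], 0], [[0, 0, 0], 0]])

```text
time: 30.6
ee_pos: [0.527, 0.2616, 0.1104]
eef_rot: [0.229, 0.973, 0.0, -0.0]
ft_force: [-0.0, -0.1, -1.5]
width: 0.0513
grip_force: 25.0
```

Run:
```python
from h import *
import cv2,pickle
snap("w8")
s,c=pickle.load(open("w8.pkl","rb"));p=np.array(s["ee_pos"]);print(s["ft_force"],s["torque"],s["width"])
R=Ro.from_quat(s["eef_rot"]).as_matrix()
u0,v0=w2wr("w8",p+[0,0,.0686]);print("knob pred",u0,v0,"body pred",w2wr("w8",p+[0,0,.0436]));u0=int(u0);v0=int(v0)
g=cv2.resize(cv2.cvtColor(c["color"],cv2.COLOR_RGB2GRAY)[v0-50:v0+50,u0-50:u0+50],None,fx=4,fy=4,interpolation=cv2.INTER_CUBIC)
h=cv2.HoughCircles(g,cv2.HOUGH_GRADIENT_ALT,1.5,5,param1=100,param2=.6,minRadius=30,maxRadius=190)
if h is not None:
  for x,y,q in h.reshape(-1,h.shape[-1])[:,:3]:
    u,v=u0-50+(x+.5)/4-.5,v0-50+(y+.5)/4-.5
    print(round(u,1),round(v,1),q/4,"knob? rel tool mm",(R.T@(wr2w("w8",u,v,p[2]+.0686)-p)*1e3).round(1),"body?",(R.T@(wr2w("w8",u,v,p[2]+.0436)-p)*1e3).round(1))
```

```text
[0.52696343 0.26157306 0.11038485] [[297.31863964   0.         259.13081551]
 [  0.         297.31863964 192.20942352]
 [  0.           0.           1.        ]] [[ 3.06517978e-04 -9.61019336e-01 -2.76480999e-01  7.66215193e-02]
 [ 9.99999836e-01  4.28277685e-04 -3.80008787e-04 -1.33354859e-04]
 [ 4.83606435e-04 -2.76480837e-01  9.61019309e-01 -1.91401022e-01]
 [ 0.00000000e+00  0.00000000e+00  0.00000000e+00  1.00000000e+00]]
[-0.01188433 -0.0746946  -1.52363361] [ 0.01501893 -0.01721102 -0.02584961] 0.05125340897345869
knob pred 259.49730905332575 274.77519498516074 body pred (np.float64(259.46467124154833), np.float64(251.11721545036266))
260.0 273.9 21.81189 knob? rel tool mm [  0.5   0.2 -68.6] body? [-15.    0.3 -43.6]
258.9 251.4 21.770586 knob? rel tool mm [ 12.8  -0.3 -68.6] body? [ -0.2  -0.3 -43.6]
```

The cap is centred on the tool axis to within 0.5 mm, at the same position that fitted for the spacer. Lowering.

>>> drive_tool(series=[[[0, 0, -1], 0], [[0, 0, -1], 0], [[0, 0, -1], 0], [[0, 0, -0.7], 0], [[0, 0, -0.5], 0], [[0, 0, -0.5], 0], [[0, 0, -0.5], 0], [[0, 0, -0.3], 0], [[0, 0, 0], 0], [[0, 0, 0], 0]])

```text
time: 31.9
ee_pos: [0.5271, 0.2616, 0.0556]
eef_rot: [0.229, 0.973, 0.0, 0.0]
ft_force: [0.0, 0.3, -2.2]
width: 0.051
grip_force: 25.0
```

>>> drive_tool(series=[[[0, 0, -0.4], 0], [[0, 0, -0.4], 0], [[0, 0, -0.3], 0], [[0, 0, -0.2], 0], [[0, 0, -0.1], 0], [[0, 0, 0], 0], [[0, 0, 0], 0], [[0, 0, 0], 0], [[0, 0, 0], 0], [[0, 0, 0], 0]])

```text
time: 33.15
ee_pos: [0.527, 0.2616, 0.0414]
eef_rot: [0.229, 0.973, 0.0, 0.0]
ft_force: [0.7, -0.7, -2.8]
width: 0.0513
grip_force: 25.0
```

Bottom at 45 mm, free so far. 2 mm more, then release and retreat.

>>> drive_tool(series=[[[0, 0, -0.1], 0], [[0, 0, -0.1], 0], [[0, 0, 0], 0], [[0, 0, 0], 0], [[0, 0, 0], 0], [[0, 0, 0], 0], [[0, 0, 0], 0], [[0, 0, 0], 0], [[0, 0, 0], 0], [[0, 0, 0], 0]])

```text
time: 34.4
ee_pos: [0.527, 0.2616, 0.0394]
eef_rot: [0.229, 0.973, 0.0, 0.0]
ft_force: [-1.1, -0.8, 1.6]
width: 0.0513
grip_force: 25.0
```

>>> drive_tool(series=[[[0, 0, 0], 0], [[0, 0, 0], 0], [[0, 0, 0], 0], [[0, 0, 0], 0], [[0, 0, 0], 0], [[0, 0, 0], 0], [[0, 0, 0], 0], [[0, 0, 0], 0], [[0, 0, 0], 0], [[0, 0, 0], 0]], hand=0)

```text
time: 35.65
ee_pos: [0.527, 0.2616, 0.0394]
eef_rot: [0.229, 0.973, 0.0, 0.0]
ft_force: [0.2, -1.5, 0.3]
width: 0.0871
grip_force: 0.0
```

>>> drive_tool(series=[[[0, 0, 1], 0], [[0, 0, 1.5], 0], [[0, 0, 2], 0], [[0, 0, 2], 0], [[0, 0, 2], 0], [[0, 0, 2], 0], [[0, 0, 0], 0], [[0, 0, 0], 0], [[0, 0, 0], 0], [[0, 0, 0], 0]])

```text
time: 36.9
ee_pos: [0.5267, 0.2614, 0.1438]
eef_rot: [0.229, 0.973, -0.0, -0.0]
ft_force: [-0.5, 0.1, 0.4]
width: 0.0873
grip_force: 0.0
```

Run:
```python
from h import *
import cv2,pickle
snap("w9")
s,c=pickle.load(open("w9.pkl","rb"))
X=[.527,.2616]
u0,v0=w2wr("w9",X+[.108]);print("knob pred",u0,v0,"body pred",w2wr("w9",X+[.083]));u0=int(u0);v0=int(v0)
g=cv2.resize(cv2.cvtColor(c["color"],cv2.COLOR_RGB2GRAY)[v0-60:v0+60,u0-60:u0+60],None,fx=4,fy=4,interpolation=cv2.INTER_CUBIC)
h=cv2.HoughCircles(g,cv2.HOUGH_GRADIENT_ALT,1.5,5,param1=100,param2=.6,minRadius=30,maxRadius=190)
if h is not None:
  for x,y,q in h.reshape(-1,h.shape[-1])[:,:3]:
    u,v=u0-60+(x+.5)/4-.5,v0-60+(y+.5)/4-.5
    print(round(u,1),round(v,1),q/4,"knob?",wr2w("w9",u,v,.108).round(4),"body?",wr2w("w9",u,v,.083).round(4))
```

```text
[0.52670365 0.26138606 0.14381058] [[297.31863964   0.         259.13081551]
 [  0.         297.31863964 192.20942352]
 [  0.           0.           1.        ]] [[ 3.06376192e-04 -9.61019259e-01 -2.76481265e-01  7.66215358e-02]
 [ 9.99999836e-01  4.28182191e-04 -3.80189194e-04 -1.33408074e-04]
 [ 4.83753491e-04 -2.76481103e-01  9.61019233e-01 -1.91400583e-01]
 [ 0.00000000e+00  0.00000000e+00  0.00000000e+00  1.00000000e+00]]
knob pred 259.8389305891637 205.84396757973292 body pred (np.float64(259.8102028984745), np.float64(196.826562197111))
260.1 183.2 39.57245 knob? [0.5103 0.2702 0.108 ] body? [0.516  0.2674 0.083 ]
260.5 195.6 28.1836 knob? [0.5195 0.2659 0.108 ] body? [0.5263 0.2626 0.083 ]
266.5 190.8 34.86779 knob? [0.518 0.272 0.108] body? [0.5246 0.2694 0.083 ]
260.5 192.2 31.508436 knob? [0.517  0.2671 0.108 ] body? [0.5235 0.264  0.083 ]
259.4 203.5 20.537003 knob? [0.5251 0.2622 0.108 ] body? [0.5324 0.2585 0.083 ]
287.9 200.5 13.674866 knob? [0.533  0.2838 0.108 ] body? [0.5412 0.2825 0.083 ]
259.0 198.2 14.8146105 knob? [0.521  0.2638 0.108 ] body? [0.5279 0.2604 0.083 ]
```

The cap body circle is at (0.526, 0.263), on the spindle axis. The force changed as it seated, and the gripper is clear. Handing in.

```bash
python3 -c "
from bench import r
print(r.close_job())"
```

```text
the job is handed in; nothing more can be done
None
```

The spacer is flat on the wheel and the clamp cap sits on it over the spindle, released with the gripper clear, and the job was handed in at about 37 s; the hand-in returned no verdict.

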